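Stow the meter in its cradle and shut the drawer

ROBOT

A 7-joint arm with a two-finger parallel gripper is mounted at the origin on the work surface. World frame = base frame: x ahead of the robot, y to its left, z up, the work surface at z = 0. Lengths are in m, angles in rad, forces in N, time in s.
With the tool pointing down it reaches from about 0.425 to 0.875 m from the base axis. Payload 4.7 kg.
Tool frame: the origin (TCP) lies at the very end of the fingers, on their centre line; the grasp point (between the pads) lies 19 mm behind it; z points along the fingers, y is the direction in which the jaws open and shut (so a half turn about z gives the same grasp; the last joint's range is limited). The gripper opens to 87 mm and grips with 3 to 60 N. Pads are 19 mm wide; open, the fingers measure 117 mm over their backs; the gripper's body (75 mm by 190 mm) begins 51 mm behind the grasp point.
Start: joints at [1.199, 0.321, -0.07, 1.45, 0.023, 1.371, -0.057], TCP at [0.245, -0.602, 0.223] pointing down, gripper open.
Joint ranges: [-2.86, 2.86], [-0.3, 2.09], [-1.38, 1.24], [0.06, 2.45], [-1.56, 4.7], [0.09, 2.05], [-2.69, 2.69]. Speed limits (rad/s): [2.57, 2.57, 3.14, 3.14, 3.14, 3.14, 3.14].

INTERFACE

Orientations are given as a rotation vector (axis times angle).
In Python, from bench import ctrl gives the robot as it stands. The module is installed in compiled form; this text tells all that it offers.
- The arm moves only by the tool move_arm, never from a script. Its arguments are lists of equal length, an entry for each row: "dp": the shift along the tool's x, y, z in units of 30 mm (1.0 is 30 mm), a list of three; "turn": the turn about the tool's z in units of 5 degrees (1.0 is 5 degrees); "jaw": the opening, from -1 (shut) to 1 (fully open). A call has 1 to 5 rows; each row is the pose to reach, as a shift and turn from the pose commanded when the call began, along the tool's axes at that moment; what a row does not reach only later rows make up. A row lasts 1/10 s, in which the tool goes at most 50 mm and 8.59 degrees, less where a joint would pass 70% of its speed; a pose out of reach is approached as far as the arm can. A call with a gripper value outside its range is refused whole. The fingers move at their own pace and stop on an object; "grip_force" is the grip in N (left out, the last holds). Time passes only in rows, so rows that repeat a pose let the fingers close. It gives the time, the measured TCP pose, the force and the opening at its end, in the units of the state.
- ctrl.get_state(): the state, without advancing time (a new reading comes with each control period).
- ctrl.get_image(name): name is "scene" or "side" or "wrist"; returns the picture (384x512x3 uint8, red, green, blue); there is no depth.
- ctrl.camera_info(name): a dict with "intrinsics" (3x3 intrinsics, pixels), "extrinsics" (4x4, takes a point from world to camera coordinates). Camera axes: x right, y up, looking along -z (the intrinsics and any distortion apply to the point x, -y, -z); pixel columns grow to the right and rows downward; lengths in m; the calibration is good to about 2 mm. A picture is of the moment at which its call begins: read the wrist's pose just before it. camera_info takes no time and is no camera call; for the wrist camera it gives the pose at the moment of the call.
- ctrl.close_job(): hands the job in, once; it reports no verdict.
Trained networks look in the newest picture that a camera, given by its name, has taken for a name from the list of things; names that differ only in an ending like _2 or _b are one class to them, and where a whole thing is asked for, a point or a joint stands for the part that bears it (a point fixed in the world has none). Each returns a list of dicts, best first, with "confidence" (0 to 1); they miss things now and then, are a little off and sometimes report something else, mostly with a low value. They report only what shows in the picture. A call takes as long as a camera call. They do not tell look-alikes from the thing itself.
- ctrl.look_for(camera, target): "rect" ([centre column, centre row, width, height] in pixels, round what is visible of it).
- ctrl.masks_of(camera, target): "region" (384x512 bool, what is visible of it) and "rect" ([centre column, centre row, width, height] in pixels, round what is visible of it).
The state is a dict: "time": time; "joint_positions": joint angles; "qd": joint speeds; "joint_torque": joint torques, N m; "position": TCP position; "tool_rot": TCP orientation; "ft_force": force on the tool from outside, world axes, zero at the start; "torque": the same for the moment, N m; "grip_width": opening from 0.0 (shut) to 1.0 (fully open).
Only numpy, scipy, OpenCV 4.12 (cv2) and the standard library are available. Lean on these libraries where they do the work, as an engineer would, in place of code of your own. Each camera call takes 0.05 s, during which the arm holds its last target. There are 200 camera calls.

TASK

The drawer of the low grey unit has been left ajar. Pull it out, set the yellow handheld meter down flat, screen up, in the blue cradle inside (either way round; lower it, do not drop it), and slide the drawer fully home. The brown case stays in the drawer beside it; leave the mug and the stapler where they stand.

Things in the scene. Friction and masses are not known exactly. Their poses are not given: they have to be found in the camera images.
- meter_center (a point): Centre of the yellow handheld meter, 18 mm above its underside. It lies flat, screen up: 150 mm long (x axis, screen end at +x), 36 mm high (a grey dial near the middle rises 6 mm more). Both ends are 60 mm wide for 45 mm of length; the waist between (60 mm long, about the centre) is 44 mm wide: grip it there, across y. About 0.35 kg. z up.
- cradle_in (a point): Centre of the pocket floor of the blue cradle, a loose insert (170 x 98 mm, floor 4 mm thick) in the drawer's left or right bay; moves with the drawer. x along its length, into the unit; z up. Pocket 160 mm long (x), 68 mm wide (y), walls 14 mm high at both ends and four corners; sides open over the middle 96 mm, for fingers. Takes the meter either way round.
- drawer_handle (a point): Middle of the drawer's handle: dark bar 11 mm thick, 110 mm long along this point's y, 62 mm above the table, its axis 40 mm in front of the drawer's front (15 mm thick, 260 mm wide, 8 to 88 mm above the table). Nothing above it. x points level into the unit (the way it shuts); the drawer opens along -x. Moves with the drawer.
- drawer_in (a point): Centre of the drawer's inner floor, 18 mm above the table, 161 mm behind the handle; axes as the handle's. Inside 200 mm long (x), 224 mm wide (y); a divider along x at y = 0, 6 mm thick, 22 mm high, leaves two bays 109 mm wide, centred 57 mm either side. Side walls and inner ends 30 mm high.
- drawer (a joint): How far the drawer is out, in m: 0 shut, 0.195 at the stop. Friction about 2 N; stays where left. The unit is 90 mm high, underside of its roof 80 mm above the table. Fully out, all but the last 11 mm of the drawer's inside is clear of the roof; as found, about half is.
- case_center (a point): Centre (half-way up) of the brown instrument case that lies in the drawer's other bay: 160 x 92 x 40 mm, 0.5 kg. It stays there.
- mug: Bystander: blue mug, 80 mm across, 90 mm high; origin under its centre.
- stapler: Bystander: blue and black stapler, 130 x 34 x 39 mm; origin under its centre.
There are look-alikes about, which are no part of the job. Of the things that look like the part that bears meter_center, the smaller one is meant.

How it is judged:
On the way:
1. the meter lies seated in the blue cradle, let go (horizontal distance between meter_center and cradle_in below 0.012 m and z of meter_center in the frame of cradle_in below 0.023 m and angle between the x axis of meter_center and the x axis of cradle_in, either way round below 0.15 rad and angle between meter_center's own z axis and vertical below 0.12 rad and contact force between the fingers and meter below 0.1 N), for 0.2 s.
At the end, for the whole second after the job is handed in: Drawer out by less than 6 mm; meter in the cradle, screen up, let go, at rest: centre within 12 mm (level) of the pocket's, under 23 mm above its floor (18 when seated), within 0.15 rad of its length, tilt under 0.12 rad; cradle and brown case flat on the drawer floor, in their bays (all of step 1 and value of joint drawer below 0.006 m and z of cradle_in in the frame of drawer_in below 0.01 m and angle between cradle_in's own z axis and vertical below 0.08 rad and z of case_center in the frame of drawer_in below 0.027 m and angle between case_center's own z axis and vertical below 0.1 rad and horizontal distance between each of cradle_in, case_center and drawer_in below 0.09 m and linear speed of meter below 0.03 m/s); the robot touches nothing.
It fails at once if the meter is dropped (it falls freely, out of the fingers, faster than 0.8 m/s: some 30 mm) (linear speed of meter above 0.8 m/s and contact force between the fingers and meter below 0.1 N).
It fails at once if the mug or the stapler is moved by more than 40 mm, or the mug is tipped (distance of any of mug, stapler from where it was at the start of the episode above 0.04 m or angle between mug's own z axis and vertical above 0.5 rad).
It also fails if it takes over 72 s, if anything falls off the work surface, if the arm or the gripper's body presses on something with over 40 N, if the wrist force passes 120 N, or if a joint passes its speed limit or range.

## Working session

There is one attempt and no reset: what is moved stays moved. The work goes in short steps, Python scripts to look and compute and a tool call to move; the robot and the scene stay as the last step left them, time stands still between calls to the robot, and variables do not carry over. Pictures are saved under pics/ and viewed, about 8 in all and at most 12, crops included, and the job is handed in when it is done.

Besides the shell and the picture viewer there is one more tool, called after "Request:" as a command line: name --pt "numbers of a row" for each row, then --argument value for the rest. move_arm: Moves the arm, as the interface text tells. Its arguments: {"type":"object","properties":{"dp":{"type":"array","items":{"type":"array","items":{"type":"number"}}},"turn":{"type":"array","items":{"type":"number"}},"jaw":{"type":"array","items":{"type":"number"}},"grip_force":{"type":"number"}},"required":["dp","turn","jaw"]}

```bash
mkdir -p pics; cat > h.py <<'E'
import numpy as np, cv2
from bench import ctrl
from scipy.spatial.transform import Rotation as R
def cam(n):
    i=ctrl.camera_info(n); return np.array(i["intrinsics"]),np.array(i["extrinsics"]),i
def proj(n,P,c=None):
    K,E,_=c or cam(n); P=np.atleast_2d(P); q=(E[:3,:3]@P.T).T+E[:3,3]; q=q*[1,-1,-1]
    u=(K@q.T).T; return u[:,:2]/u[:,2:]
def back(n,uv,z,c=None):
    K,E,_=c or cam(n); uv=np.atleast_2d(uv).astype(float)
    d=(np.linalg.inv(K)@np.c_[uv,np.ones(len(uv))].T).T*[1,-1,-1]
    d=d@E[:3,:3]; o=-E[:3,:3].T@E[:3,3]
    return o+d*((z-o[2])/d[:,2])[:,None]
def snap(n,f=None):
    im=ctrl.get_image(n)
    if f: cv2.imwrite("pics/"+f,im[:,:,::-1])
    return im
E
python3 - <<'E'
from h import *
ims=[snap(n) for n in("scene","side")]
cv2.imwrite("pics/a.png",np.hstack(ims)[:,:,::-1][:, :])
for n,i in zip(("scene","side"),ims):
    cv2.imwrite(f"pics/{n}0.png",cv2.resize(i[:,:,::-1],(800,600)))
    print(n,{k:v for k,v in cam(n)[2].items() if k not in("intrinsics","extrinsics")},np.round(cam(n)[0],1).tolist(),np.round(cam(n)[1],3).tolist())
    for t in("meter_center","cradle_in","drawer_handle","case_center","mug","stapler"):
        print(t,[(round(d["confidence"],2),np.round(d["rect"]).astype(int).tolist()) for d in ctrl.look_for(n,t)])
print(ctrl.get_state())
E
```

```text
scene {} [[400.2, 0.0, 257.6], [0.0, 400.2, 195.9], [0.0, 0.0, 1.0]] [[0.699, 0.716, -0.001, -0.399], [-0.608, 0.595, 0.525, 0.273], [0.377, -0.366, 0.851, -1.272], [0.0, 0.0, 0.0, 1.0]]
meter_center [(0.96, [297, 170, 53, 38]), (0.7, [284, 95, 69, 30])]
cradle_in [(0.8, [183, 243, 49, 46])]
drawer_handle [(0.82, [202, 248, 103, 111]), (0.59, [207, 276, 52, 50])]
case_center [(0.61, [206, 274, 48, 50])]
mug [(0.83, [367, 209, 38, 52])]
stapler [(0.81, [345, 115, 39, 30])]
side {} [[376.4, 0.0, 254.0], [0.0, 376.4, 189.9], [0.0, 0.0, 1.0]] [[0.991, -0.132, -0.015, -0.518], [0.104, 0.7, 0.706, -0.132], [-0.083, -0.702, 0.708, -1.048], [0.0, 0.0, 0.0, 1.0]]
meter_center [(0.96, [177, 138, 55, 43]), (0.92, [248, 162, 29, 40])]
cradle_in [(0.77, [247, 261, 39, 24])]
drawer_handle [(0.67, [269, 240, 100, 52])]
case_center [(0.93, [295, 253, 42, 22])]
mug [(0.61, [311, 150, 43, 37])]
stapler [(0.77, [232, 120, 40, 16])]
{'time': 0.7, 'joint_positions': array([ 1.19909178,  0.32093515, -0.07010231,  1.45048079,  0.02260975,
        1.37077736, -0.05692428]), 'qd': array([-0.00067122,  0.00106782, -0.00110876,  0.00171551,  0.00079602,
        0.00204185, -0.00011481]), 'joint_torque': array([ 3.71915330e-04, -4.90939021e+01, -4.02909089e-01, -3.12698972e+01,
       -6.38662954e-02,  3.36764369e-02,  2.40466011e-05]), 'position': array([ 0.24458826, -0.60226848,  0.22263836]), 'tool_rot': array([ 3.08313255e+00,  6.02229318e-01, -2.27843423e-05]), 'ft_force': array([ 0.02901738,  0.075893  , -0.51838094]), 'torque': array([0.02619337, 0.05674447, 0.00687785]), 'grip_width': 1.002179865261167}
```

View pics/scene0.png

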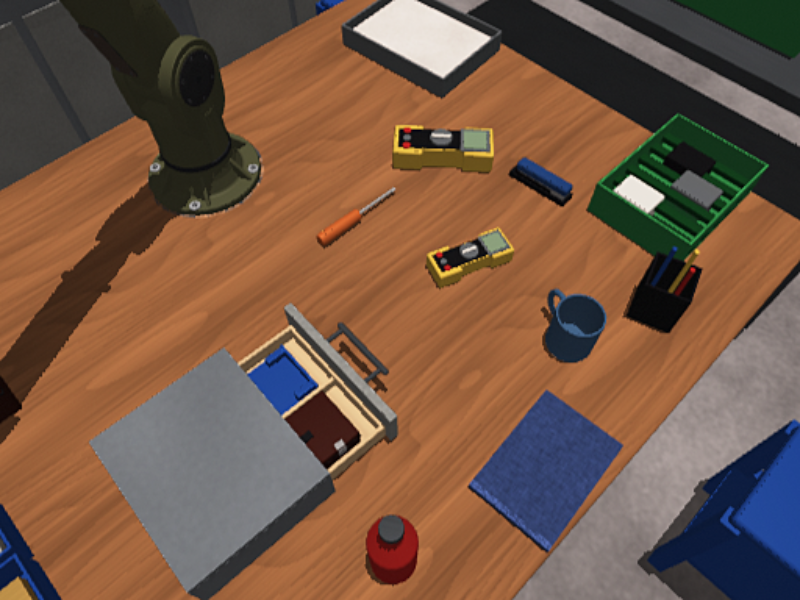

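View pics/side0.png

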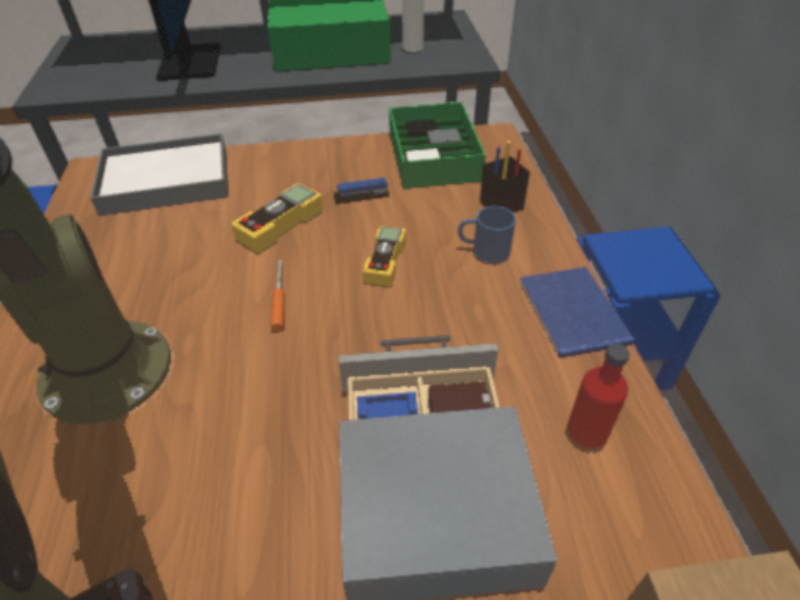

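```bash
cat >> h.py <<'E'
from scipy.optimize import minimize
OUT=np.array([[-75,-30],[-30,-30],[-30,-22],[30,-22],[30,-30],[75,-30],[75,30],[30,30],[30,22],[-30,22],[-30,30],[-75,30]])/1000
def render(n,p,c,s=1.0,out=OUT,h=0.036,z0=0):
    m=np.zeros((384*4,512*4),np.uint8); r=np.array([[np.cos(p[2]),-np.sin(p[2])],[np.sin(p[2]),np.cos(p[2])]])
    xy=(s*out)@r.T+p[:2]
    top=np.c_[xy,np.full(len(xy),z0+s*h)]; bot=np.c_[xy,np.full(len(xy),z0)]
    t=proj(n,top,c);b=proj(n,bot,c); k=len(t)
    for q in [t,b]+[np.array([t[i],t[(i+1)%k],b[(i+1)%k],b[i]]) for i in range(k)]:
        cv2.fillPoly(m,[np.round(q*4+1.5).astype(np.int32)],1)
    return cv2.resize(m.astype(np.float32),(512,384),interpolation=cv2.INTER_AREA)
def fit(masks,p0,s=1.0,**k):
    cs={n:cam(n) for n in masks}
    f=lambda p:sum(np.abs(render(n,p,cs[n],s,**k)-masks[n]).sum()/masks[n].sum() for n in masks)
    best=None
    for a in np.linspace(0,np.pi,6,endpoint=False):
        r=minimize(f,[p0[0],p0[1],p0[2]+a],method="Nelder-Mead",options=dict(initial_simplex=np.array([p0[0],p0[1],p0[2]+a])+np.array([[0,0,0],[.02,0,0],[0,.02,0],[0,0,.3]]),xatol=2e-4,fatol=1e-4))
        if best is None or r.fun<best.fun: best=r
    return best.x,best.fun
E
python3 - <<'E'
from h import *
sc=snap("scene");sd=snap("side")
def pick(n,uv):
    return min(ctrl.masks_of(n,"meter_center"),key=lambda d:np.hypot(d["rect"][0]-uv[0],d["rect"][1]-uv[1]))
M={"scene":pick("scene",(297,170)),"side":pick("side",(248,162))}
print([m["rect"] for m in M.values()],[int(m["region"].sum()) for m in M.values()])
mk={n:M[n]["region"].astype(np.float32) for n in M}
p0=np.r_[back("scene",M["scene"]["rect"][:2],.018)[0,:2],0]; print("p0",p0, back("side",M["side"]["rect"][:2],.018))
x,f=fit(mk,p0); print("meter",x,f)
for n in mk: print(n,fit({n:mk[n]},x))
print("screen end scene",back("scene",np.array([[495,240]])/1.5625,.036),"side",back("side",np.array([[388,240]])/1.5625,.036))
print("handle sc",back("scene",np.array([[340,326],[385,371]])/1.5625,.062)); print("handle sd",back("side",np.array([[382,343],[449,339]])/1.5625,.062))
print("front top edges sc",back("scene",np.array([[288,306],[396,419]])/1.5625,.088),"sd",back("side",np.array([[341,356],[497,347]])/1.5625,.088))
print("roof sc",back("scene",np.array([[92,443],[227,350],[333,477],[195,595]])/1.5625,.09),"sd",back("side",np.array([[340,421],[518,410],[548,554],[345,582]])/1.5625,.09))
for nm,uv in dict(mug=(367,209),stapler=(345,115)).items(): print(nm,back("scene",uv,.03))
c=[cv2.resize(i[v-40:v+40,u-50:u+50],(500,400),interpolation=cv2.INTER_CUBIC) for i,(u,v) in((sc,(297,170)),(sd,(248,162)))]
for k,(n,(u,v)) in enumerate((("scene",(297,170)),("side",(248,162)))):
    m=(render(n,x,cam(n))>.5).astype(np.uint8)[v-40:v+40,u-50:u+50]; m=cv2.resize(m,(500,400))
    cv2.drawContours(c[k],cv2.findContours(m,0,1)[0],-1,(255,0,255),1)
cv2.imwrite("pics/crop.png",cv2.resize(np.hstack(c),(800,320))[:,:,::-1])
E
```

```text
[[297.5, 166.4, 55.3, 39.1], [246.2, 163.6, 27.0, 39.9]] [1157, 697]
p0 [0.5250668  0.20345706 0.        ] [[0.52548992 0.2144896  0.018     ]]
meter [0.52578284 0.21756572 1.24036654] 0.19454556703567505
scene (array([0.52390578, 0.21636209, 1.21974035]), np.float64(0.079461969435215))
side (array([0.5269158 , 0.22040791, 4.38040384]), np.float64(0.08733859658241272))
screen end scene [[0.54078343 0.26479093 0.036     ]] side [[0.53635929 0.24241393 0.036     ]]
handle sc [[ 0.49221841 -0.06349158  0.062     ]
 [ 0.60137438 -0.0667386   0.062     ]]
handle sd [[ 0.48963111 -0.059819    0.062     ]
 [ 0.60419439 -0.06755648  0.062     ]]
front top edges sc [[ 0.41911724 -0.10686581  0.088     ]
 [ 0.67736224 -0.11605239  0.088     ]] sd [[ 0.41919161 -0.09967883  0.088     ]
 [ 0.67256297 -0.11765983  0.088     ]]
roof sc [[ 0.40478521 -0.44717622  0.09      ]
 [ 0.41696783 -0.22396956  0.09      ]
 [ 0.67805791 -0.23625652  0.09      ]
 [ 0.66973192 -0.45564619  0.09      ]] sd [[ 0.40974887 -0.22340506  0.09      ]
 [ 0.67212781 -0.24188774  0.09      ]
 [ 0.65066728 -0.45041081  0.09      ]
 [ 0.40116629 -0.44879019  0.09      ]]
mug [[0.7504244  0.22532276 0.03      ]]
stapler [[0.50052566 0.44175621 0.03      ]]
```

View pics/crop.png

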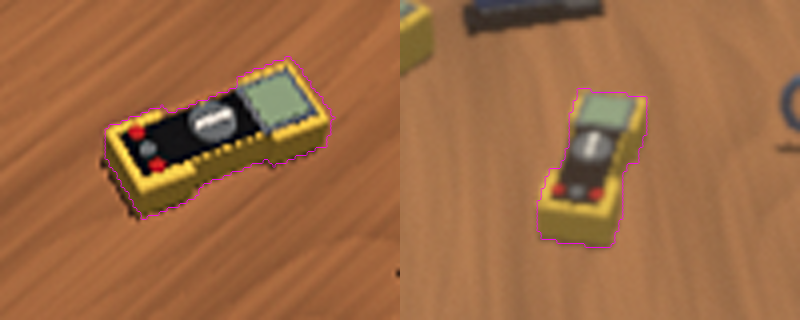

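Look-alikes for the meter: a small yellow one at scene (297,170) and a larger one at scene (284,95). I choose the small one. The crop confirms it: the 150 mm outline fits it tightly in both views, with the screen towards +y. The drawer opens along world +y. The blue cradle is in its low-x bay and the case is in the other.

```bash
cat > go.py <<'E'
import sys; from h import *
t=[float(v) for v in sys.argv[1:5]]
s=ctrl.get_state(); r=R.from_rotvec(s["tool_rot"]); m=r.as_matrix(); yaw=np.arctan2(m[1,0],m[0,0])
d=(np.array(t[:3])-s["position"])@m
print("pos",s["position"].round(4),"yaw",yaw.round(4),"tilt",m[2].round(3),"dp",(d/.03).round(2),"turn",round(-np.degrees((t[3]-yaw+np.pi)%(2*np.pi)-np.pi)/5,2),"t",s["time"],"F",s["ft_force"].round(1),"grip",round(s["grip_width"],3))
E
python3 go.py .547 -.064 .2 -.045
```

```text
pos [ 0.2446 -0.6023  0.2226] yaw 0.3858 tilt [-0.  0. -1.] dp [ 16.09 -12.83   0.75] turn 4.94 t 0.9 F [-0.2 -0.  -1.2] grip 0.998
```

Request:
move_arm --pt "8 -6.4 0.4" --pt "8 -6.4 0.4" --pt "8 -6.4 0.4" --pt "8 -6.4 0.4" --pt "8 -6.4 0.4" --turn '[0, 0, 0, 0, 0]' --jaw '[-0.15, -0.15, -0.15, -0.15, -0.15]'

```text
time: 1.4
position: [0.3673, -0.3825, 0.213]
tool_rot: [3.083, 0.602, 0.0]
ft_force: [0.3, -0.2, 0.5]
grip_width: 0.632
```

Request:
move_arm --pt "7 -5.6 0.3" --pt "7 -5.6 0.3" --pt "7 -5.6 0.3" --pt "7 -5.6 0.3" --pt "7 -5.6 0.3" --turn '[4.9, 4.9, 4.9, 4.9, 4.9]' --jaw '[-0.15, -0.15, -0.15, -0.15, -0.15]'

```text
time: 1.9
position: [0.4822, -0.1777, 0.2053]
tool_rot: [3.14, -0.068, 0.001]
ft_force: [0.8, -1.8, -0.3]
grip_width: 0.426
```

```bash
python3 go.py .547 -.064 .2 -.045
```

```text
pos [ 0.4822 -0.1777  0.2053] yaw -0.0431 tilt [ 0.001  0.001 -1.   ] dp [ 2.   -3.88  0.18] turn 0.02 t 1.9 F [ 0.8 -1.8 -0.3] grip 0.426
```

Request:
move_arm --pt "2 -3.9 0.2" --pt "2 -3.9 0.2" --pt "2 -3.9 0.2" --pt "2 -3.9 0.2" --pt "2 -3.9 0.2" --turn '[0, 0, 0, 0, 0]' --jaw '[-0.15, -0.15, -0.15, -0.15, -0.15]'

```text
time: 2.4
position: [0.5464, -0.0643, 0.1988]
tool_rot: [3.141, -0.063, -0.001]
ft_force: [-0.6, -1.4, -0.1]
grip_width: 0.424
```

```bash
python3 - <<'E'
from h import *
c=cam("wrist"); im=snap("wrist")
for z,nm in((.062,"h"),):
    a=proj("wrist",[[.492,-.062,z],[.602,-.067,z]],c); print(a)
    for q in a: cv2.circle(im,tuple(int(v) for v in np.round(q)),3,(255,0,255),1)
a=proj("wrist",[[.419,-.104,.088],[.675,-.116,.088]],c)
for q in a: cv2.circle(im,tuple(int(v) for v in np.round(q)),3,(0,255,255),1)
cv2.imwrite("pics/w1.png",cv2.resize(im,(768,576))[:,:,::-1])
E
python3 go.py .547 -.064 .044 -.045
```

```text
[[255.48400548 234.6218897 ]
 [256.17023596 115.93899349]]
pos [ 0.546  -0.0658  0.1988] yaw -0.0425 tilt [-0.     0.001 -1.   ] dp [ 0.03 -0.07  5.16] turn 0.03 t 2.45 F [ 0.2 -0.9  0.4] grip 0.43
```

View pics/w1.png

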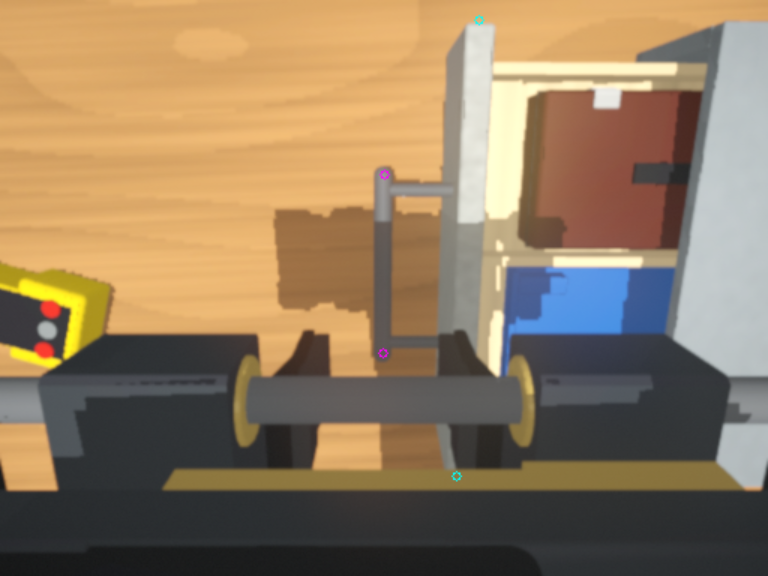

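The wrist view shows the handle bar from (384,173) to (383,353). It runs through my computed points and lies between the fingers, so I descend and grip.

Request:
move_arm --pt "0 0 1.6" --pt "0 0 3.2" --pt "0 0 4.6" --pt "0 0 5.1" --pt "0 0 5.1" --turn '[0, 0, 0, 0, 0]' --jaw '[-0.15, -0.15, -0.15, -0.15, -0.15]'

```text
time: 2.95
position: [0.5443, -0.0662, 0.0441]
tool_rot: [-3.141, 0.069, 0.007]
ft_force: [-1.0, -0.0, 0.3]
grip_width: 0.423
```

Request:
move_arm --pt "0 0 0" --pt "0 0 0" --pt "0 0 0" --pt "0 0 0" --pt "0 0 0" --turn '[0, 0, 0, 0, 0]' --jaw '[-1, -1, -1, -1, -1]' --grip_force 25

```text
time: 3.45
position: [0.5474, -0.0646, 0.0472]
tool_rot: [3.141, -0.065, 0.004]
ft_force: [0.6, 0.1, 4.7]
grip_width: 0.118
```

```bash
python3 go.py .547 .021 .044 -.045
```

```text
pos [ 0.5474 -0.0646  0.0472] yaw -0.0416 tilt [ 0.002  0.    -1.   ] dp [-0.13 -2.85  0.11] turn 0.04 t 3.45 F [0.6 0.1 4.7] grip 0.118
```

Request:
move_arm --pt "0 -0.4 0" --pt "0 -0.8 0" --pt "0 -1.2 0" --pt "0 -1.6 0" --pt "0 -2 0" --turn '[0, 0, 0, 0, 0]' --jaw '[-1, -1, -1, -1, -1]'

```text
time: 3.95
position: [0.55, -0.0056, 0.0472]
tool_rot: [3.139, -0.067, 0.004]
ft_force: [-0.2, -2.3, 5.7]
grip_width: 0.115
```

Request:
move_arm --pt "0 -0.3 0" --pt "0 -0.6 0" --pt "0 -0.7 0" --pt "0 -0.8 0" --pt "0 -0.85 0" --turn '[0, 0, 0, 0, 0]' --jaw '[-1, -1, -1, -1, -1]'

```text
time: 4.45
position: [0.5512, 0.0202, 0.0472]
tool_rot: [3.14, -0.066, 0.004]
ft_force: [-0.3, -1.8, 6.6]
grip_width: 0.116
```

```bash
python3 go.py .547 .025 .044 -.045
```

```text
pos [0.5512 0.0202 0.0472] yaw -0.0419 tilt [ 0.003  0.001 -1.   ] dp [-0.15 -0.15  0.11] turn 0.04 t 4.45 F [-0.3 -1.8  6.6] grip 0.116
```

Not at the stop yet; creep on until the force rises.

Request:
move_arm --pt "0 -0.1 0" --pt "0 -0.2 0" --pt "0 -0.3 0" --pt "0 -0.3 0" --pt "0 -0.3 0" --turn '[0, 0, 0, 0, 0]' --jaw '[-1, -1, -1, -1, -1]'

```text
time: 4.95
position: [0.5512, 0.0218, 0.0472]
tool_rot: [3.131, -0.072, 0.002]
ft_force: [-1.3, -13.3, 9.1]
grip_width: 0.113
```

At the stop. Now release and rise.

Request:
move_arm --pt "0 0.25 0" --pt "0 0.25 0" --pt "0 0.25 0" --pt "0 0.25 0" --pt "0 0.25 0" --turn '[0, 0, 0, 0, 0]' --jaw '[-0.15, -0.15, -0.15, -0.15, -0.15]'

```text
time: 5.45
position: [0.5496, 0.0228, 0.0456]
tool_rot: [-3.141, 0.064, 0.001]
ft_force: [0.4, 0.7, 0.2]
grip_width: 0.403
```

Request:
move_arm --pt "0 0 -1.5" --pt "0 0 -3" --pt "0 0 -4.5" --pt "0 0 -5" --pt "0 0 -5" --turn '[0, 0, 0, 0, 0]' --jaw '[-0.15, -0.15, -0.15, -0.15, -0.15]'

```text
time: 5.95
position: [0.5516, 0.0226, 0.1986]
tool_rot: [3.14, -0.065, 0.008]
ft_force: [-0.1, -0.4, 0.0]
grip_width: 0.422
```

```bash
python3 go.py .525 .18 .2 1.23
```

```text
pos [0.5516 0.0226 0.1986] yaw -0.0412 tilt [ 0.005  0.    -1.   ] dp [-1.1  -5.2  -0.06] turn -14.57 t 5.95 F [-0.1 -0.4  0. ] grip 0.422
```

Request:
move_arm --pt "-1.5 -4.6 0" --pt "-1.5 -4.6 0" --pt "-1.5 -4.6 0" --pt "-1.5 -4.6 0" --pt "-1.5 -4.6 0" --turn '[-8, -8, -8, -8, -8]' --jaw '[0.8, 0.8, 0.8, 0.8, 0.8]'

```text
time: 6.45
position: [0.5086, 0.1638, 0.1935]
tool_rot: [-2.968, -1.027, 0.006]
ft_force: [0.4, -1.1, -0.3]
grip_width: 0.796
```

Request:
move_arm --pt "0 0 0" --pt "0 0 0" --pt "0 0 0" --pt "0 0 0" --pt "0 0 0" --turn '[-6.6, -6.6, -6.6, -6.6, -6.6]' --jaw '[0.8, 0.8, 0.8, 0.8, 0.8]'

```text
time: 6.95
position: [0.5095, 0.1616, 0.1936]
tool_rot: [-2.562, -1.815, 0.005]
ft_force: [0.4, -0.4, 0.6]
grip_width: 0.901
```

```bash
python3 - <<'E'
from h import *
c=cam("wrist"); im=snap("wrist"); d=ctrl.masks_of("wrist","meter_center")
for e in d: print(e["confidence"],np.round(e["rect"]),e["region"].sum())
x0=[.525,.218,1.23]
u=proj("wrist",[[.525,.218,.018]],c)[0]; print("expected",u)
e=min(d,key=lambda e:np.hypot(*(np.array(e["rect"][:2])-u)))
x,f=fit({"wrist":e["region"].astype(np.float32)},x0); print(x,f)
for p,col in((x0,(255,0,255)),(x,(0,255,255))):
    cv2.drawContours(im,cv2.findContours((render("wrist",p,c)>.5).astype(np.uint8),0,1)[0],-1,col,1)
cv2.imwrite("pics/w2.png",cv2.resize(im,(768,576))[:,:,::-1])
E
python3 go.py .525 .218 .006 1.23
```

```text
0.97 [ 18.  55.  36. 108.] 1198
0.69 [253. 108.  71. 170.] 9515
expected [252.21375918 110.94885318]
[0.52671409 0.21699374 1.22258013] 0.0434708371758461
pos [0.5099 0.1616 0.1943] yaw 1.2294 tilt [-0.001 -0.002 -1.   ] dp [ 1.95 -0.14  6.27] turn -0.01 t 7.05 F [ 0.5 -0.2 -1.4] grip 0.902
```

View pics/w2.png

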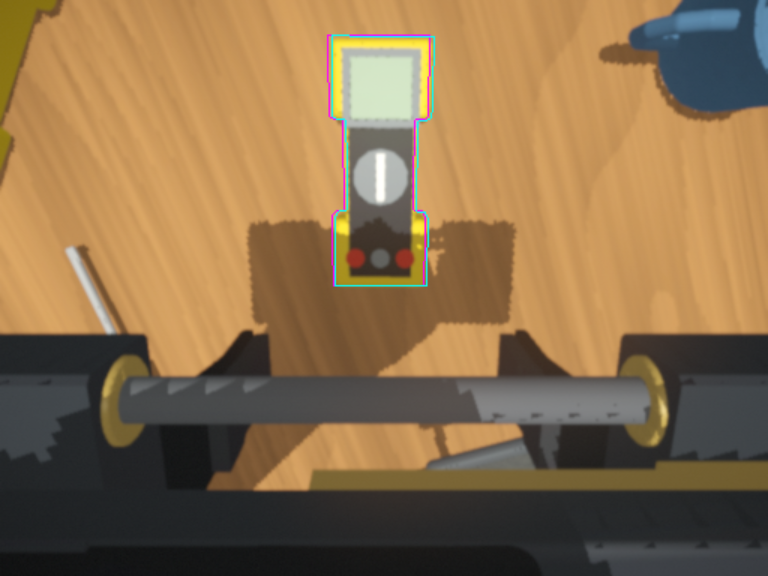

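The outline fits the small meter at (380,160): centre (0.526, 0.217), yaw 1.225, screen up. The mug handle at (635,37) is about 50 mm clear of the gripper body.

Request:
move_arm --pt "1.9 -0.1 0" --pt "1.9 -0.1 0" --pt "1.9 -0.1 1.5" --pt "1.9 -0.1 3" --pt "1.9 -0.1 4" --turn '[0, 0, 0, 0, 0]' --jaw '[0.8, 0.8, 0.8, 0.8, 0.8]'

```text
time: 7.55
position: [0.525, 0.2159, 0.0724]
tool_rot: [-2.564, -1.813, 0.006]
ft_force: [0.5, 0.2, 0.9]
grip_width: 0.903
```

Request:
move_arm --pt "0 0 1" --pt "0 0 1.8" --pt "0 0 2.2" --pt "0 0 2.25" --pt "0 0 2.25" --turn '[0, 0, 0, 0, 0]' --jaw '[0.8, 0.8, 0.8, 0.8, 0.8]'

```text
time: 8.05
position: [0.5272, 0.217, 0.0089]
tool_rot: [-2.564, -1.815, -0.001]
ft_force: [-0.1, -0.1, 1.0]
grip_width: 0.901
```

```bash
python3 go.py .5262 .2171 .006 1.225
```

```text
pos [0.5272 0.217  0.0089] yaw 1.2319 tilt [ 0.  0. -1.] dp [-0.01 -0.03  0.1 ] turn 0.08 t 8.05 F [-0.1 -0.1  1. ] grip 0.901
```

Request:
move_arm --pt "0 0 0" --pt "0 0 0" --pt "0 0 0" --pt "0 0 0" --pt "0 0 0" --turn '[0, 0, 0, 0, 0]' --jaw '[-1, -1, -1, -1, -1]' --grip_force 30

```text
time: 8.55
position: [0.527, 0.2166, 0.0086]
tool_rot: [2.564, 1.815, 0.0]
ft_force: [1.3, 0.3, 0.1]
grip_width: 0.532
```

Request:
move_arm --pt "0 0 0" --pt "0 0 -0.5" --pt "0 0 -1" --pt "0 0 -2" --pt "0 0 -3" --turn '[0, 0, 0, 0, 0]' --jaw '[-1, -1, -1, -1, -1]'

```text
time: 9.05
position: [0.5266, 0.2166, 0.1001]
tool_rot: [-2.563, -1.816, 0.0]
ft_force: [0.9, -1.0, -2.4]
grip_width: 0.502
```

Request:
move_arm --pt "0 0 -1" --pt "0 0 -2" --pt "0 0 -3" --pt "0 0 -3.5" --pt "0 0 -3.5" --turn '[0, 0, 0, 0, 0]' --jaw '[-1, -1, -1, -1, -1]'

```text
time: 9.55
position: [0.5281, 0.2174, 0.2062]
tool_rot: [2.562, 1.814, 0.007]
ft_force: [0.5, 0.3, -3.6]
grip_width: 0.503
```

```bash
python3 - <<'E'
from h import *
sc=snap("scene");
for n in("scene",):
    for t in ("meter_center","cradle_in","case_center"): print(t,[(round(d["confidence"],2),np.round(d["rect"]).tolist()) for d in ctrl.look_for(n,t)])
cv2.imwrite("pics/s2.png",cv2.resize(sc[120:330,90:370],(800,600))[:,:,::-1])
# expected drawer: handle (.551,.022), yaw
a=-np.pi/2-.045; 
def D(x,y,z): return [.551+x*np.cos(a)-y*np.sin(a),.022+x*np.sin(a)+y*np.cos(a),z]
print("bay centre",D(.161,-.057,.022),proj("scene",[D(.161,-.057,.022)]))
E
python3 go.py .487 -.08 .2 1.526
```

```text
meter_center [(0.8, [275.0, 96.0, 48.0, 30.0]), (0.79, [291.0, 126.0, 33.0, 29.0])]
cradle_in [(0.66, [196.0, 233.0, 71.0, 58.0])]
case_center [(0.93, [219.0, 265.0, 79.0, 73.0])]
bay centre [np.float64(0.4868151477016097), np.float64(-0.136272880606356), 0.022] [[196.08152193 232.45922802]]
pos [0.5259 0.216  0.2016] yaw 1.2323 tilt [-0.002 -0.002 -1.   ] dp [-9.74  2.05  0.07] turn -3.37 t 9.75 F [-0.1  1.4 -3.6] grip 0.503
```

View pics/s2.png

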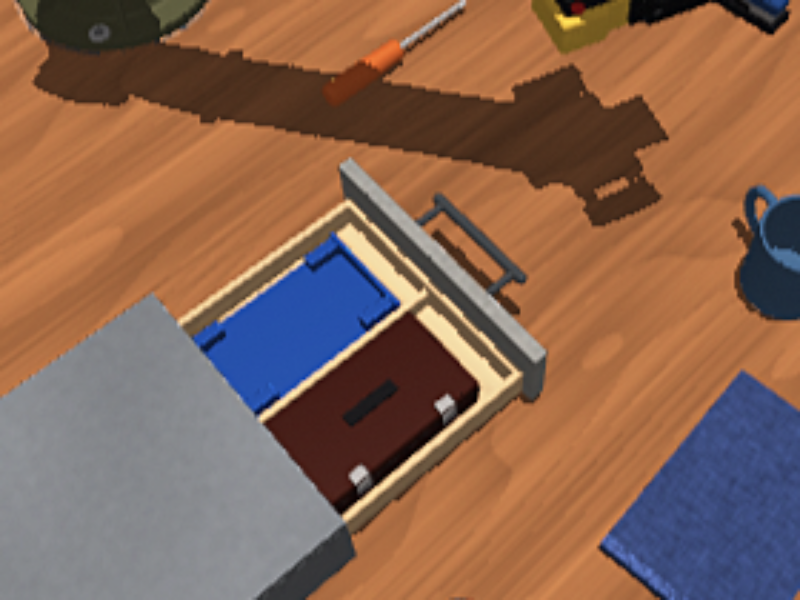

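The scene crop shows the drawer fully out. The cradle's front corners are at crop (337,236) and (400,303), set back from the drawer front, so it sits towards the rear of its bay. I'll fit it precisely.

```bash
cat > cr.py <<'E'
from h import *
ims={n:snap(n) for n in("scene","side")}; C={n:cam(n) for n in ims}
H=lambda x0,x1,y0,y1:np.array([[x0,y0],[x1,y0],[x1,y1],[x0,y1]])
parts=[(H(-.085,.085,-.049,.049),.018,.004)]
for s in(-1,1):
    parts.append((H(*sorted((s*.080,s*.085)),-.049,.049),.018,.018))
    for q in(-1,1): parts.append((H(*sorted((s*.048,s*.085)),*sorted((q*.034,q*.049))),.018,.018))
def rend(n,p): return np.max([render(n,p,C[n],1,out=o,h=h,z0=z) for o,z,h in parts],0)
vis={};blue={}
for n,im in ims.items():
    h=cv2.cvtColor(im,cv2.COLOR_RGB2HSV).astype(int); b=((h[...,0]>100)&(h[...,0]<130)&(h[...,1]>150)&(h[...,2]>50)).astype(np.float32)
    roi=np.zeros((384,512),np.uint8); c=proj(n,[[.487,-.14,.02]],C[n])[0].astype(int); cv2.circle(roi,tuple(int(v) for v in c),55,1,-1)
    roof=render(n,[.5435,-.342,-.048],C[n],1,out=H(-.13,.13,-.112,.112),h=.09)
    roof=cv2.dilate(roof,np.ones((5,5)))
    vis[n]=roi*(roof<.01); blue[n]=b*vis[n]; print(n,blue[n].sum())
f=lambda p,ns:sum((np.abs(rend(n,p)*vis[n]-blue[n])).sum()/blue[n].sum() for n in ns)
S=lambda p:np.array(p)+np.array([[0,0,0],[.008,0,0],[0,.008,0],[0,0,.05]])
p0=[.487,-.145,1.526]
for ns in(("scene",),("side",),("scene","side")):
    r=minimize(f,p0,args=(ns,),method="Nelder-Mead",options=dict(initial_simplex=S(p0),xatol=2e-4,fatol=1e-4)); print(ns,r.x.round(4),r.fun.round(3))
out=[]
for n,im in ims.items():
    c=proj(n,[[.487,-.14,.02]],C[n])[0].astype(int); k=8
    big=cv2.resize(im,None,fx=k,fy=k,interpolation=cv2.INTER_CUBIC)
    for o,z,h in parts:
        w=np.array([[np.cos(r.x[2]),-np.sin(r.x[2])],[np.sin(r.x[2]),np.cos(r.x[2])]])
        t=proj(n,np.c_[o@w.T+r.x[:2],np.full(4,z+h)],C[n]); cv2.polylines(big,[np.round((t+.5)*k).astype(np.int32)],True,(255,0,255),1)
    out.append(big[(c[1]-35)*k:(c[1]+35)*k,(c[0]-45)*k:(c[0]+45)*k])
cv2.imwrite("pics/cr.png",cv2.resize(np.hstack(out),(800,311))[:,:,::-1])
E
python3 cr.py
```

```text
scene 1916.0
side 45.0
('scene',) [ 0.4809 -0.1491  1.5127] 0.118
('side',) [ 0.5243 -0.2997  2.026 ] 1.0
('scene', 'side') [ 0.507  -0.2821  2.0901] 1.902
```

View pics/cr.png

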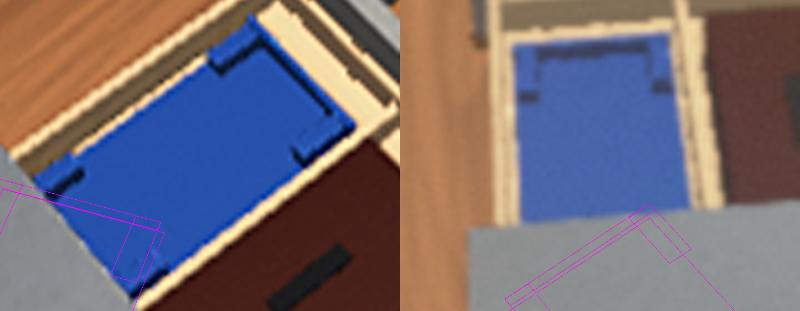

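The side view's blue was under-thresholded, so I loosen the threshold and refit.

```bash
sed -i 's/h\[...,1\]>150/h[...,1]>(150 if n=="scene" else 105)/; s/p0=\[.487,-.145,1.526\]/p0=[.481,-.149,1.515]/' cr.py; python3 cr.py
```

```text
scene 1918.0
side 1251.0
('scene',) [ 0.4803 -0.1489  1.5381] 0.117
('side',) [ 0.4864 -0.1594  1.558 ] 0.117
('scene', 'side') [ 0.484  -0.1502  1.5362] 0.251
```

View pics/cr.png

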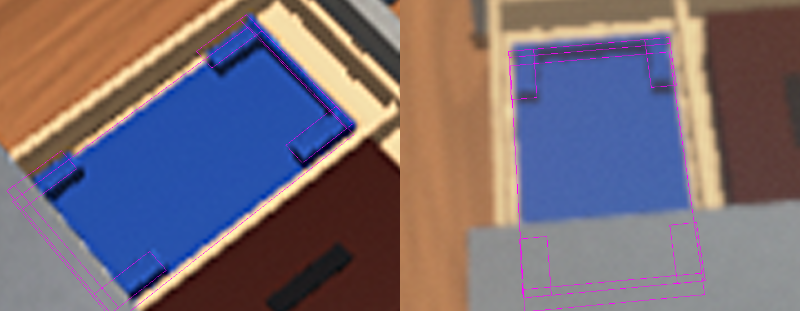

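Request:
move_arm --pt "-7 1.4 0" --pt "-7 1.4 0" --pt "-7 1.4 0" --pt "-7 1.4 0" --pt "-7 1.4 0" --turn '[-3.4, -3.4, -3.4, -3.4, -3.4]' --jaw '[-1, -1, -1, -1, -1]'

```text
time: 10.45
position: [0.4957, -0.0001, 0.2029]
tool_rot: [2.272, 2.169, -0.004]
ft_force: [0.6, 0.4, -1.7]
grip_width: 0.5
```

```bash
python3 go.py .484 -.149 .13 1.526
```

```text
pos [ 4.957e-01 -1.000e-04  2.029e-01] yaw 1.5246 tilt [-0.002 -0.001 -1.   ] dp [-4.97 -0.16  2.44] turn -0.02 t 10.45 F [ 0.6  0.4 -1.7] grip 0.5
```

Request:
move_arm --pt "-5 -0.2 0" --pt "-5 -0.2 0" --pt "-5 -0.2 1.2" --pt "-5 -0.2 2.4" --pt "-5 -0.2 2.4" --turn '[0, 0, 0, 0, 0]' --jaw '[-1, -1, -1, -1, -1]'

```text
time: 10.95
position: [0.4793, -0.1464, 0.1258]
tool_rot: [-2.265, -2.162, 0.008]
ft_force: [-1.1, 0.3, -3.6]
grip_width: 0.505
```

```bash
python3 go.py .484 -.149 .10 1.526; cat > w3.py <<'E'
from h import *; import sys
c=cam("wrist"); s=ctrl.get_state(); im=snap("wrist",sys.argv[1]+"_raw.png")
px,py,yw=.484,-.149,1.526
r=np.array([[np.cos(yw),-np.sin(yw)],[np.sin(yw),np.cos(yw)]])
k=2;big=cv2.resize(im,None,fx=k,fy=k,interpolation=cv2.INTER_CUBIC)
def line(pts,z,o,col):
    q=proj("wrist",np.c_[np.array(pts)@r.T+o,np.full(len(pts),z)],c); cv2.polylines(big,[np.round((q+.5)*k).astype(np.int32)],False,col,1)
line([[.048,-.034],[.08,-.034],[.08,.034],[.048,.034]],.036,[px,py],(255,0,255))
line([[.0,-.049],[.085,-.049],[.085,.049],[0,.049]],.036,[px,py],(255,255,0))
p=s["position"]; line([[.03,-.03],[.075,-.03],[.075,.03],[.03,.03]],p[2]-.0087+.036,p[:2],(0,255,0))
cv2.imwrite("pics/"+sys.argv[1]+".png",cv2.resize(big,(768,576))[:,:,::-1])
E
python3 w3.py w3
```

```text
pos [ 0.4793 -0.1464  0.1258] yaw 1.5244 tilt [ 0.004 -0.011 -1.   ] dp [-0.08  0.17  0.86] turn -0.02 t 10.95 F [-1.1  0.3 -3.6] grip 0.505
```

View pics/w3.png

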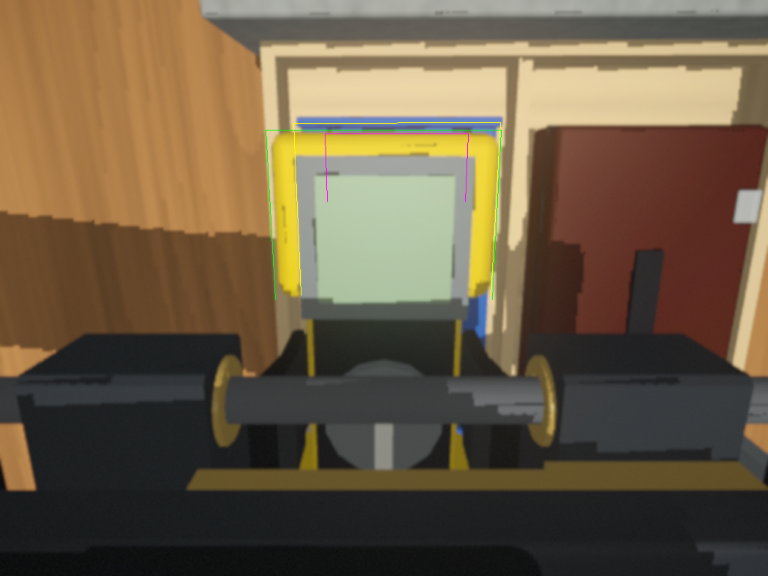

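The wrist view shows the cradle's front edge at row 118, columns 297–502, against the 122 and 295–500 I predicted. That moves my target about 1 mm in x and 2 mm in y, to (0.485, -0.147).

Request:
move_arm --pt "0 0.1 0.5" --pt "0 0.1 1" --pt "0 0.1 1.5" --pt "0 0.1 2" --pt "0 0.1 2" --turn '[0, 0, 0, 0, 0]' --jaw '[-1, -1, -1, -1, -1]'

```text
time: 11.5
position: [0.4856, -0.1443, 0.0689]
tool_rot: [-2.263, -2.173, 0.003]
ft_force: [0.1, -0.6, -3.0]
grip_width: 0.504
```

Request:
move_arm --pt "0 0 0" --pt "0 0 0" --turn '[0, 0]' --jaw '[-1, -1]'

```text
time: 11.7
position: [0.4881, -0.1453, 0.072]
tool_rot: [2.267, 2.174, 0.001]
ft_force: [0.1, -0.3, -3.2]
grip_width: 0.502
```

```bash
sed -i 's/px,py,yw=.484,-.149/px,py,yw=.485,-.147/' w3.py; python3 go.py .485 -.147 .031 1.526;python3 w3.py w4;python3 go.py .485 -.147 .031 1.526
```

```text
pos [ 0.4881 -0.1453  0.072 ] yaw 1.5291 tilt [-0.     0.001 -1.   ] dp [-0.06 -0.1   1.37] turn 0.04 t 11.7 F [ 0.1 -0.3 -3.2] grip 0.502
pos [ 0.4882 -0.1454  0.0722] yaw 1.529 tilt [-0.001  0.001 -1.   ] dp [-0.06 -0.1   1.37] turn 0.03 t 11.75 F [-0.  -0.6 -3.2] grip 0.504
```

View pics/w4.png

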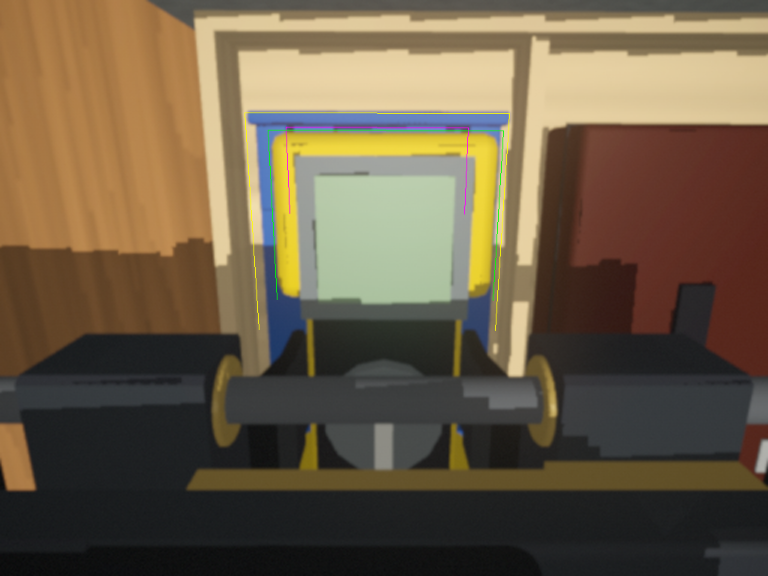

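The overlay now lies on the cradle's front edge at row 113, columns 247–508, so I shift 3 mm in x and lower.

Request:
move_arm --pt "-0.04 -0.1 0" --pt "-0.04 -0.1 0.3" --pt "-0.04 -0.1 0.6" --pt "-0.04 -0.1 0.9" --pt "-0.04 -0.1 1" --turn '[0, 0, 0, 0, 0]' --jaw '[-1, -1, -1, -1, -1]'

```text
time: 12.25
position: [0.4833, -0.1459, 0.0398]
tool_rot: [-2.266, -2.173, 0.002]
ft_force: [0.3, 0.3, -2.2]
grip_width: 0.5
```

Request:
move_arm --pt "0 0 0.1" --pt "0 0 0.2" --pt "0 0 0.2" --turn '[0, 0, 0]' --jaw '[-1, -1, -1]'

```text
time: 12.55
position: [0.4843, -0.1462, 0.0351]
tool_rot: [-2.267, -2.174, 0.0]
ft_force: [-0.4, 0.1, -3.2]
grip_width: 0.502
```

```bash
python3 go.py .485 -.1463 .031 1.526
```

```text
pos [ 0.4843 -0.1462  0.0351] yaw 1.5291 tilt [ 0. -0. -1.] dp [-0.    0.02  0.14] turn 0.04 t 12.55 F [-0.4  0.1 -3.2] grip 0.502
```

Request:
move_arm --pt "0 0 0.05" --pt "0 0 0.1" --pt "0 0 0.15" --pt "0 0 0.15" --turn '[0, 0, 0, 0]' --jaw '[-1, -1, -1, -1]'

```text
time: 12.95
position: [0.4843, -0.1462, 0.0308]
tool_rot: [-2.267, -2.174, 0.0]
ft_force: [0.2, -0.1, -2.9]
grip_width: 0.503
```

Request:
move_arm --pt "0 0 0.03" --pt "0 0 0.06" --pt "0 0 0.1" --pt "0 0 0.1" --turn '[0, 0, 0, 0]' --jaw '[-1, -1, -1, -1]'

```text
time: 13.35
position: [0.4845, -0.1466, 0.0305]
tool_rot: [2.267, 2.174, -0.003]
ft_force: [-8.8, 1.9, 18.4]
grip_width: 0.503
```

Contact came at the expected seated height (0.0305). Ease off the force, then open slightly.

Request:
move_arm --pt "0 0 -0.08" --pt "0 0 -0.08" --pt "0 0 -0.08" --turn '[0, 0, 0]' --jaw '[-1, -1, -1]'

```text
time: 13.65
position: [0.4848, -0.1464, 0.0306]
tool_rot: [2.267, 2.174, 0.0]
ft_force: [0.1, 0.3, 1.3]
grip_width: 0.501
```

Request:
move_arm --pt "0 0 0" --pt "0 0 0" --pt "0 0 0" --pt "0 0 0" --pt "0 0 0" --turn '[0, 0, 0, 0, 0]' --jaw '[0.25, 0.25, 0.25, 0.25, 0.25]'

```text
time: 14.15
position: [0.4844, -0.1462, 0.0302]
tool_rot: [-2.267, -2.174, 0.0]
ft_force: [0.0, -0.6, 0.5]
grip_width: 0.623
```

Request:
move_arm --pt "0 0 -0.4" --pt "0 0 -1" --pt "0 0 -2" --pt "0 0 -3.5" --pt "0 0 -4.5" --turn '[0, 0, 0, 0, 0]' --jaw '[0.25, 0.25, 0.25, 0.25, 0.25]'

```text
time: 14.65
position: [0.4855, -0.1461, 0.169]
tool_rot: [2.264, 2.173, 0.002]
ft_force: [0.1, 0.0, 0.0]
grip_width: 0.628
```

```bash
python3 go.py .551 .09 .18 1.526; python3 - <<'E'
from h import *
im=snap("scene"); c=cam("scene")
d=ctrl.masks_of("scene","meter_center"); print([(e["confidence"],np.round(e["rect"])) for e in d])
k=5;b=cv2.resize(im,None,fx=k,fy=k,interpolation=cv2.INTER_CUBIC)
m=(cv2.resize(render("scene",[.485,-.147,1.526],c,z0=.022),None,fx=k,fy=k)>.5).astype(np.uint8)
cv2.drawContours(b,cv2.findContours(m,0,1)[0],-1,(255,0,255),1)
cv2.imwrite("pics/s3.png",b[190*k:290*k,150*k:280*k][:,:,::-1])
E
```

```text
pos [ 0.4855 -0.1461  0.169 ] yaw 1.5295 tilt [-0.001  0.003 -1.   ] dp [ 7.95  1.86 -0.37] turn 0.04 t 14.65 F [0.1 0.  0. ] grip 0.628
[(0.97, array([284.,  96.,  66.,  29.])), (0.86, array([190., 235.,  58.,  51.]))]
```

View pics/s3.png

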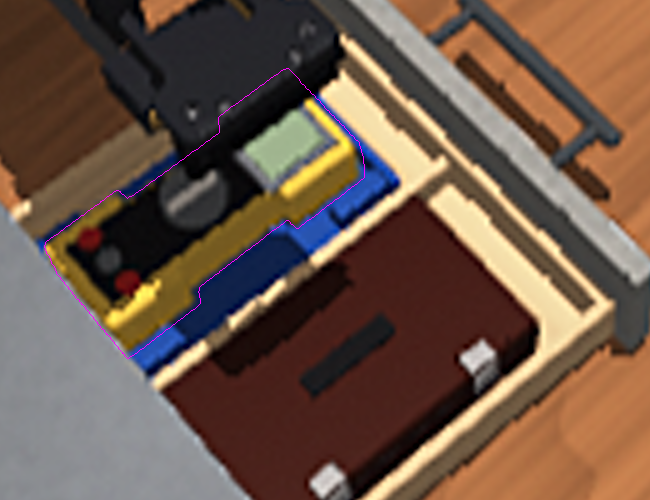

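The meter lies flat in the cradle, screen up, and its outline agrees with the computed seated pose. Next I shut the drawer by pushing the handle with closed fingers.

Request:
move_arm --pt "8 1.9 -0.5" --pt "8 1.9 -0.5" --pt "8 1.9 -0.5" --pt "8 1.9 -0.5" --pt "8 1.9 -0.5" --turn '[0, 0, 0, 0, 0]' --jaw '[-1, -1, -1, -1, -1]'

```text
time: 15.25
position: [0.5513, 0.0933, 0.1805]
tool_rot: [2.267, 2.175, -0.0]
ft_force: [0.6, -0.1, 0.4]
grip_width: 0.257
```

```bash
python3 go.py .552 .08 .045 1.526
```

```text
pos [0.5513 0.0933 0.1805] yaw 1.5292 tilt [-0.  0. -1.] dp [-0.44  0.04  4.52] turn 0.04 t 15.25 F [ 0.6 -0.1  0.4] grip 0.257
```

Request:
move_arm --pt "0 0 1.5" --pt "0 0 3" --pt "0 0 4.3" --pt "0 0 4.5" --pt "-0.5 0 4.5" --turn '[0, 0, 0, 0, 0]' --jaw '[-1, -1, -1, -1, -1]'

```text
time: 15.75
position: [0.5494, 0.0786, 0.0445]
tool_rot: [-2.261, -2.176, 0.001]
ft_force: [-0.8, -0.3, 0.0]
grip_width: 0.004
```

Request:
move_arm --pt "-0.4 0 0" --pt "-0.8 0 0" --pt "-1.2 0 0" --pt "-1.6 0 0" --pt "-2 0 0" --turn '[0, 0, 0, 0, 0]' --jaw '[-1, -1, -1, -1, -1]'

```text
time: 16.25
position: [0.5489, 0.016, 0.0462]
tool_rot: [2.266, 2.174, 0.003]
ft_force: [1.3, 2.0, 2.2]
grip_width: 0.005
```

Request:
move_arm --pt "-0.4 0 0" --pt "-0.8 0 0" --pt "-1.2 0 0" --pt "-1.6 0 0" --pt "-2 0 0" --turn '[0, 0, 0, 0, 0]' --jaw '[-1, -1, -1, -1, -1]'

```text
time: 16.75
position: [0.5457, -0.0447, 0.0453]
tool_rot: [2.267, 2.174, -0.0]
ft_force: [1.3, 2.4, 2.3]
grip_width: 0.007
```

```bash
python3 go.py .543 -.157 .045 1.526
```

```text
pos [ 0.5457 -0.0447  0.0453] yaw 1.5289 tilt [-0. -0. -1.] dp [-3.74  0.07  0.01] turn 0.03 t 16.75 F [1.3 2.4 2.3] grip 0.007
```

Request:
move_arm --pt "-0.4 0 0" --pt "-0.8 0 0" --pt "-1.2 0 0" --pt "-1.6 0 0" --pt "-2 0 0" --turn '[0, 0, 0, 0, 0]' --jaw '[-1, -1, -1, -1, -1]'

```text
time: 17.25
position: [0.543, -0.1046, 0.0452]
tool_rot: [-2.267, -2.174, 0.0]
ft_force: [0.8, 2.1, 0.9]
grip_width: 0.005
```

Request:
move_arm --pt "-0.3 0 0" --pt "-0.6 0 0" --pt "-0.9 0 0" --pt "-1.2 0 0" --pt "-1.4 0 0" --turn '[0, 0, 0, 0, 0]' --jaw '[-1, -1, -1, -1, -1]'

```text
time: 17.75
position: [0.5411, -0.1469, 0.0451]
tool_rot: [-2.268, -2.174, 0.001]
ft_force: [-0.3, 0.7, 0.2]
grip_width: 0.008
```

Request:
move_arm --pt "-0.1 0 0" --pt "-0.2 0 0" --pt "-0.3 0 0" --pt "-0.4 0 0" --pt "-0.4 0 0" --turn '[0, 0, 0, 0, 0]' --jaw '[-1, -1, -1, -1, -1]'

```text
time: 18.25
position: [0.5407, -0.1565, 0.0451]
tool_rot: [-2.266, -2.174, -0.001]
ft_force: [-0.1, 3.5, -1.2]
grip_width: 0.002
```

Request:
move_arm --pt "-0.1 0 0" --pt "-0.2 0 0" --pt "-0.3 0 0" --pt "-0.3 0 0" --pt "-0.3 0 0" --turn '[0, 0, 0, 0, 0]' --jaw '[-1, -1, -1, -1, -1]'

```text
time: 18.75
position: [0.5407, -0.1569, 0.0451]
tool_rot: [-2.254, -2.175, -0.01]
ft_force: [-3.2, 18.2, 4.1]
grip_width: 0.005
```

The drawer has hit its stop exactly where predicted (18 N, no motion). Back off and verify.

Request:
move_arm --pt "0.5 0 0" --pt "1.2 0 0" --pt "2.5 0 0" --pt "3 0 -1.5" --pt "3 0 -3" --turn '[0, 0, 0, 0, 0]' --jaw '[-1, -1, -1, -1, -1]'

```text
time: 19.25
position: [0.5437, -0.0737, 0.1356]
tool_rot: [-2.261, -2.179, 0.002]
ft_force: [1.3, -0.4, 1.2]
grip_width: 0.005
```

Request:
move_arm --pt "1 0 -1.5" --pt "2 0 -3" --pt "2 0 -4" --pt "2 0 -4" --pt "2 0 -4" --turn '[0, 0, 0, 0, 0]' --jaw '[-1, -1, -1, -1, -1]'

```text
time: 19.75
position: [0.5476, -0.0177, 0.2562]
tool_rot: [2.266, 2.171, 0.0]
ft_force: [-0.3, 0.0, -0.9]
grip_width: 0.004
```

```bash
python3 go.py .54 0 .2 1.5; python3 - <<'E'
from h import *
ims=[]
for n in("scene","side"):
    im=snap(n)
    q=proj(n,[[.542-.055,-.1705,.062],[.542+.055,-.1755,.062]])
    for p in q: cv2.circle(im,tuple(int(v) for v in np.round(p)),3,(255,0,255),1)
    for t in("mug","stapler","meter_center"): print(n,t,[(round(d["confidence"],2),np.round(d["rect"]).astype(int).tolist()) for d in ctrl.look_for(n,t)])
    ims.append(im)
cv2.imwrite("pics/end.png",cv2.resize(np.hstack(ims),(800,300))[:,:,::-1])
E
```

```text
pos [ 0.5476 -0.0177  0.2562] yaw 1.5283 tilt [-0.002  0.003 -1.   ] dp [ 0.58 -0.28  1.87] turn 0.32 t 19.75 F [-0.3  0.  -0.9] grip 0.004
scene mug [(0.76, [367, 209, 41, 49]), (0.69, [181, 264, 78, 86])]
scene stapler [(0.62, [346, 116, 40, 33])]
scene meter_center [(0.69, [288, 94, 53, 26])]
side mug [(0.58, [315, 148, 41, 36])]
side stapler [(0.61, [232, 124, 38, 16])]
side meter_center [(0.75, [178, 139, 59, 41])]
```

View pics/end.png

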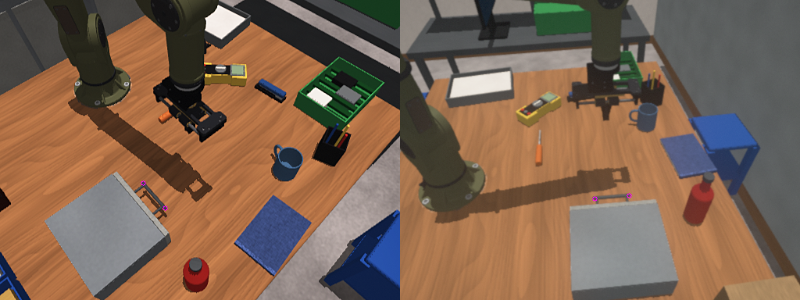

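The drawer is shut: the handle ends match the predicted shut position in both views, and the mug and stapler haven't moved. Handing in.

```bash
python3 -c "from bench import ctrl; print(ctrl.close_job())"
```

```text
the job is handed in; nothing more can be done
None
```

The meter is in the cradle, the drawer is shut, and I handed the job in at about 20 s of the 72 s allowed. I pulled the drawer out to its stop, gripped the smaller yellow meter by its waist and lowered it into the blue cradle. After letting go, I pushed the drawer home with closed fingers on the handle.

**Last checks:**
- **Meter:** it touched down at the height expected for a seated meter. After release the scene picture showed it flat, screen up and on the computed outline; the gripper hid part of that view. I couldn't check it again once the drawer was shut.
- **Drawer:** the final push met 18 N with no further motion, about 1 mm from the predicted shut position. The handle matched that position in both views.
- **Brown case:** it was flat in its bay in the last picture before I shut the drawer.
- **Mug and stapler:** both are where they started, within a few pixels, which is about the detector's own scatter.
- **Robot:** it ended clear of everything.

**Disagreements:** when locating the cradle, the two fixed cameras differed by 6 mm in x and 10 mm in y. I settled it with close wrist-camera views, which the final overlay matched. In the last scene picture the network also reported the grey unit as a second "mug", which is a false detection.

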